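# Clamp a scraper blade under a quarter-turn bayonet cap

### The job

Lay the loose scraper blade flat in the grey holder with the notch in its edge over the locating pin, and let go of it. Then set the black clamp cap on top with its two lugs in the holder's two gaps, press it down against the spring and turn it clockwise (seen from above) a quarter turn so that it stays locked and clamps the blade. Leave the spray bottle, glue stick, jar and mug as they are.

Things in the scene. Friction and masses are not known exactly. Their poses are not given: they have to be found in the camera images.
- holder: Grey blade holder, fixed while you work. Origin on the table, on the axis of its ring. Base plate 8 mm thick, x -50 to +68, y -50 to +50 mm. Along its x axis runs a channel 30 mm wide (y -15 to +15), open at both ends, where the blade lies. It cuts the ring (outer radius 48, top 36 mm above the table) in two, leaving gaps toward +x and -x for the cap's lugs. The pin stands toward +x.
- rim (a point): On the ring's axis at the height of the underside of its rims, 30 mm above the table. Each ring half has an inward rim 6 mm thick, inner radius 32.5 mm; the hollow beneath has radius 42.5 mm. Lugs pressed below 30 mm turn under the rims, clockwise only (seen from above); stops end the turn at about 97 degrees, others bar the other way.
- pin (a point): Top of the holder's steel locating pin, 32 mm above the table; diameter 6 mm, tapered at the tip; in the holder's frame at x +57, y +10 mm. Its 12 mm foot ends 11 mm above the table.
- bed (a joint): Sprung black bed in the middle of the channel, 78 mm along x by 24 mm, on which the blade rests. Value in m: 0 = up (its top 22 mm above the table), grows as pressed down, at most 0.006. The spring pushes up with 6 N at 0, plus 0.8 N per mm. With blade and cap locked it stays about 0.003 down.
- blade: Flat steel scraper blade, 175 x 26 x 5 mm, about 0.1 kg. Origin on its underside and centre line; x along it, y across, z up. Reaches from x -100 (tang, dark dot at x -88) to x +75 mm (thin bevelled end). Starts flat on the table right or left of the holder, x within 0.6 rad of world x. Lies in the holder with its x along the holder's x; fits only this way.
- tang (a point): Point on the blade's centre line at x -72, z +2.5 mm in its frame: a good place to hold it across its 26 mm width, as this end stands free outside the ring when the blade lies in the holder. The centre of mass is about 60 mm further toward +x.
- notch (a point): Middle of the blade's notch, at x +57, y +10, z +2.5 mm in the blade's frame. The notch is open to +y, 10 mm long (x 52 to 62) and 10 mm deep (y 3 to 13).
- cap: Black clamp cap, 48 mm high, about 0.12 kg; starts upright on the table on the other side of the holder from the blade. Origin at the centre of its underside. Plug 60 mm in diameter, 20 mm high; at its foot two lugs point to its +x and -x: 76 mm over the tips, 25 mm wide, 6 mm high. Half a turn makes no difference. Unlocked on the blade its underside is 27 mm, locked 24 mm above the table.
- cap_bar (a point): Middle of the cap's grip bar, 34 mm above its underside. The bar runs along the lugs (cap's x), 56 mm long, 16 mm wide, from 20 to 48 mm above the underside. With the cap on the blade, press it down 3 mm or more (4 mm is good, about 9 N) to clear the rims, then turn; let go, and the spring holds the lugs up against the rims.
- spray: Bystander: white spray bottle, standing, footprint 54 mm (roughly across world y) x 119 mm (roughly along world x), 262 mm tall; origin at the bottom. Between the holder and the blade or the cap, on the right or the left.
- glue: Bystander: glue stick, standing, diameter 30 mm, 94 mm tall; origin at the bottom. On the other side of the holder from the spray bottle.
- jar: Bystander: small jar with black lid, diameter 47 mm, 53 mm tall; origin at the bottom. In front of the holder, toward the robot.
- cup: Bystander: white mug, 83 x 115 x 86 mm; origin at the bottom. Far to the right of the holder.
Things that resemble listed ones, but are neither listed nor needed, are in the scene too. Leave any brown or yellow look-alike of the cap alone.

How it is judged:
On the way:
1. the blade lies level in the channel on the bed, its notch over the pin, let go, and the cap not yet on it (horizontal distance between notch and pin below 0.005 m and angle between the x axis of blade and the x axis of holder, either way round below 0.12 rad and y of notch in the frame of holder above 0 m and angle between blade's own z axis and vertical below 0.06 rad and z of blade in the frame of holder below 0.0245 m and contact force between each of the fingers, cap and blade below 0.1 N and horizontal distance between cap and holder above 0.06 m), for 0.2 s.
At the end, for the whole second after the job is handed in: Blade level along the channel, notch within 5 mm of the pin, bed pressed over 1.2 mm; cap upright, within 5 mm of the ring axis, underside 19 to 25.8 mm above the table, lugs turned at least 1.1 rad from the channel, held down under the rims; all released and at rest (horizontal distance between notch and pin below 0.005 m and angle between the x axis of blade and the x axis of holder, either way round below 0.12 rad and y of notch in the frame of holder above 0 m and angle between blade's own z axis and vertical below 0.06 rad and z of blade in the frame of holder below 0.0215 m and value of joint bed above 0.0012 m and horizontal distance between cap and holder below 0.005 m and z of cap in the frame of holder between 0.019 and 0.0258 m and angle between cap's own z axis and vertical below 0.08 rad and angle between the x axis of cap and the x axis of holder, either way round above 1.1 rad and linear speed of each of cap, blade below 0.02 m/s and contact force between the fingers and cap below 0.1 N); the robot touches nothing.
It fails at once if the spray bottle is pushed more than 30 mm or tipped over (distance of spray from where it was at the start of the episode above 0.03 m or angle between spray's own z axis and vertical above 0.5 rad).
It fails at once if the glue stick is pushed more than 30 mm or tipped over (distance of glue from where it was at the start of the episode above 0.03 m or angle between glue's own z axis and vertical above 0.5 rad).
It fails at once if the small jar is pushed more than 30 mm or tipped over (distance of jar from where it was at the start of the episode above 0.03 m or angle between jar's own z axis and vertical above 0.5 rad).
It fails at once if the mug is pushed more than 30 mm or tipped over (distance of cup from where it was at the start of the episode above 0.03 m or angle between cup's own z axis and vertical above 0.5 rad).
It also fails if it takes over 72 s, if anything falls off the work surface, if the arm or the gripper's body presses on something with over 40 N, if the wrist force passes 120 N, or if a joint passes its speed limit or range.

### The arm

A 6-joint arm with a two-finger parallel gripper is mounted at the origin on the work surface; the furniture and walls round the work are solid. World frame = base frame: x ahead of the robot, y to its left, z up, the work surface at z = 0. Lengths are in m, angles in rad, forces in N, time in s.
With the tool pointing down it reaches from about 0.375 to 0.925 m from the base axis. Payload 5.7 kg.
Tool frame: the origin (TCP) lies on the centre line of the jaws, within the pads' length; the fingertips stand 17 mm ahead of it and the grasp point (between the pads) lies 2 mm behind it; z points along the fingers, y is the line along which they close (so a half turn about z gives the same grasp; the last joint's range is limited). The gripper opens to 85 mm and grips with 20 to 120 N. Pads are 22 mm wide; open, the fingers measure 114 mm over their backs; the gripper's body (76 mm by 85 mm) begins 54 mm behind the grasp point. The pads swing forward as they close: fully open they stand 13 mm farther back than shut.
Start: joints at [1.091, 0.359, 1.51, -0, 1.272, -0.115], TCP at [0.214, 0.56, 0.248] pointing down, gripper open.
Joint ranges: [-2.97, 2.97], [-1.01, 2.36], [0.21, 2.38], [-0.96, 4.11], [0.2, 2.71], [-2.98, 2.98]. Speed limits (rad/s): [2.39, 2.39, 3.14, 3.14, 3.14, 3.14].

### API

Orientations are given as a rotation vector (axis times angle).
In Python, from bench import get_state, eyes, arm gives the robot as it stands.
- The arm moves only by the tool move_arm, never from a script. Its argument "targets" is one flat list of numbers, 4 for each row, row after row: the shift along the tool's x, y, z in mm, then the turn about the tool's z in degrees. In form: [tx, ty, tz, roll, tx, ty, tz, roll, ...]. A call has 1 to 12 rows; each row shifts and turns the commanded pose from where the row before left it, along the tool's axes as they then stand; what a row does not reach is not made up. A row lasts 1/10 s, in which the tool goes at most 50 mm and 8.59 degrees, less where a joint would pass 70% of its speed; a pose out of reach is approached as far as the arm can. A call with a gripper value outside its range is refused whole. "gripper" is the opening, from 0 (shut) to 1 (fully open), set as the call begins (left out, the last holds). The fingers move at their own pace and stop on an object; "force" is the grip in N (left out, the last holds). Time passes only in rows, so rows that do not move let the fingers close. It gives the time, the measured TCP pose, the force, the opening and the grip force at its end, in the units of the state.
- get_state(): the state, without advancing time (a new reading comes with each control period).
- eyes.read_camera(name): name is "side" or "top" or "wrist"; returns (picture, depth): 400x640x3 uint8, red, green, blue; 400x640 float32, m along the optical axis (not along the pixel's ray), 0 where there is no reading.
- eyes.camera_model(name): a dict with "intrinsics" (3x3 intrinsics, pixels), "pose" (4x4, takes a point from camera to world coordinates). Camera axes: x right, y up, looking along -z (the intrinsics and any distortion apply to the point x, -y, -z); pixel columns grow to the right and rows downward; lengths in m; the calibration is good to about 2 mm. A picture is of the moment at which its call begins: read the wrist's pose just before it. camera_model takes no time and is no camera call; for the wrist camera it gives the pose at the moment of the call.
- arm.close_job(): hands the job in; it is judged then, once.
The state is a dict: "t": time; "joints": joint angles; "dq": joint speeds; "effort": joint torques, N m; "eef_pos": TCP position; "tcp_rot": TCP orientation; "ft_force": force on the tool from outside, world axes, zero at the start; "torque": the same for the moment, N m; "grip_width": finger opening in m; "grip_force": force on a finger pad.
Only numpy, scipy, OpenCV 4.12 (cv2) and the standard library are available. Lean on these libraries where they do the work, as an engineer would, in place of code of your own. Each camera call takes 0.05 s, during which the arm holds its last target. There are 200 camera calls.

## Working session

There is one attempt and no reset: what is moved stays moved. The work goes in short steps, Python scripts to look and compute and a tool call to move; the robot and the scene stay as the last step left them, time stands still between calls to the robot, and variables do not carry over. Pictures are saved under pics/ and viewed, at most 10 in all, crops included, and the job is handed in when it is done.

Besides the shell and the picture viewer there is one more tool, called after ">>>" by a JSON object that holds its "op" and its "data", one argument or row to a line. move_arm: Moves the arm, as the interface text tells. Its arguments: {"type":"object","properties":{"targets":{"type":"array","items":{"type":"number"}},"gripper":{"type":"number"},"force":{"type":"number"}},"required":["targets"]}

```bash
ls; mkdir -p pics; cat > h.py <<'E'
import numpy as np, cv2
from bench import get_state, eyes, arm
def grab(n):
    m=eyes.camera_model(n); p,d=eyes.read_camera(n); 
    np.savez(f'{n}.npz',p=p,d=d,K=m['intrinsics'],T=m['pose']); return p,d,np.array(m['intrinsics']),np.array(m['pose'])
def load(n):
    z=np.load(f'{n}.npz'); return z['p'],z['d'],z['K'],z['T']
def cloud(d,K,T):
    v,u=np.mgrid[:d.shape[0],:d.shape[1]]
    c=np.stack([(u-K[0,2])/K[0,0]*d,-(v-K[1,2])/K[1,1]*d,-d],-1)
    return c@T[:3,:3].T+T[:3,3]
def ray(u,v,K,T,z):
    r=T[:3,:3]@np.array([(u-K[0,2])/K[0,0],-(v-K[1,2])/K[1,1],-1]); o=T[:3,3]
    return o+r*(z-o[2])/r[2]
E
python3 - <<'E'
from h import *
s=get_state(); print({k:np.round(v,3) for k,v in s.items()})
for n in('top','side'):
    p,d,K,T=grab(n); cv2.imwrite(f'pics/{n}0.png',p[:,:,::-1]); print(n,eyes.camera_model(n).keys(),K.round(1),T.round(3))
    print(cloud(d,K,T)[::80,::80].round(2).tolist() if n=='top' else '')
E
```

```text
pics
{'t': np.float64(0.0), 'joints': array([ 1.091,  0.36 ,  1.511, -0.   ,  1.273, -0.115]), 'dq': array([ 0.   , -0.   ,  0.   , -0.001,  0.001, -0.001]), 'effort': array([ 1.0000e-03, -5.2762e+01, -2.7862e+01, -0.0000e+00,  1.3000e-02,
        0.0000e+00]), 'eef_pos': array([0.214, 0.56 , 0.247]), 'tcp_rot': array([-5.700e-01, -3.089e+00,  3.000e-03]), 'ft_force': array([ 0.223, -0.256, -0.202]), 'torque': array([-0.031, -0.018,  0.006]), 'grip_force': np.float64(0.0), 'grip_width': np.float64(0.085)}
top dict_keys(['intrinsics', 'pose']) [[516.9   0.  309.8]
 [  0.  516.9 199.6]
 [  0.    0.    1. ]] [[ 0.024  0.989 -0.143  0.304]
 [-1.     0.026  0.012 -0.02 ]
 [ 0.016  0.143  0.99   1.449]
 [ 0.     0.     0.     1.   ]]
[[[1.1, 0.91, -0.02], [1.28, 0.82, -0.33], [1.32, 0.54, -0.38], [1.53, 0.29, -0.76], [1.32, -0.06, -0.36], [1.18, -0.31, -0.09], [1.07, -0.5, 0.11], [0.3, -0.02, 1.45]], [[0.93, 1.01, -0.23], [1.08, 0.93, -0.63], [0.3, -0.02, 1.45], [0.78, 0.15, 0.21], [1.24, -0.08, -0.94], [1.12, -0.41, -0.62], [1.0, -0.63, -0.28], [0.91, -0.79, -0.04]], [[0.71, 1.14, -0.5], [0.81, 1.02, -0.92], [0.62, 0.39, -0.0], [0.62, 0.16, -0.0], [0.63, -0.06, 0.0], [0.63, -0.29, 0.02], [0.86, -0.84, -0.92], [0.77, -1.01, -0.5]], [[0.39, 0.95, -0.23], [0.41, 0.82, -0.51], [0.39, 0.38, -0.0], [0.4, 0.16, -0.0], [0.4, -0.07, 0.02], [0.41, -0.29, 0.0], [0.48, -0.84, -0.92], [0.49, -1.22, -0.94]], [[0.22, 0.45, 0.62], [0.17, 0.55, 0.06], [0.17, 0.36, 0.0], [0.18, 0.14, 0.01], [0.18, -0.07, -0.0], [0.19, -0.3, -0.01], [0.12, -0.83, -0.93], [0.15, -1.06, -0.66]]]
side dict_keys(['intrinsics', 'pose']) [[437.4   0.  321.2]
 [  0.  437.4 201.1]
 [  0.    0.    1. ]] [[ 0.972  0.126 -0.199  0.214]
 [-0.234  0.433 -0.87  -1.365]
 [-0.024  0.893  0.45   0.761]
 [ 0.     0.     0.     1.   ]]
```

View pics/top0.png

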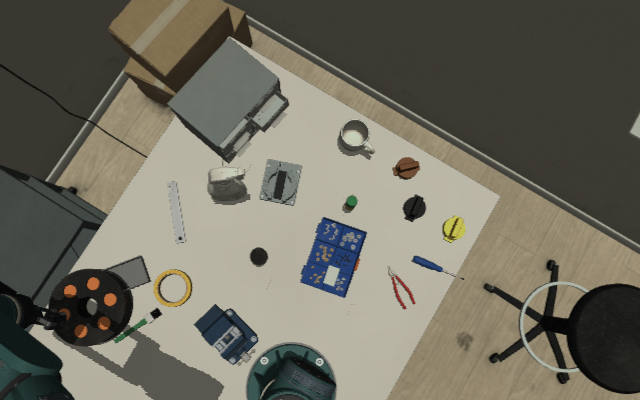

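View pics/side0.png

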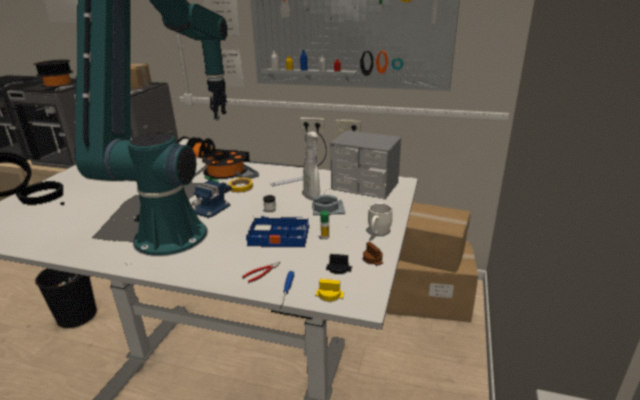

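The top view shows the blade at about (176,210), spray (227,185), holder (281,183), jar (258,257), glue (350,203) and mug (354,137). There are three cap candidates: black (414,208), brown (406,168) and yellow (454,229). The black one fits the description. I'll confirm it in an enlarged crop and measure.

```bash
python3 - <<'E'
from h import *
p,d,K,T=load('top')
def cr(u,v,w,h,s): return cv2.resize(p[v:v+h,u:u+w,::-1],None,fx=s,fy=s,interpolation=cv2.INTER_CUBIC)
a=cr(155,170,50,80,7); b=cr(255,150,50,80,7) 
c=np.hstack([cr(240,152,75,60,5)]); c2=cr(385,148,75,60,5)
L=cr(150,172,45,80,7.5); R=np.vstack([c,c2]); cv2.imwrite('pics/crop1.png',np.hstack([L,R]))
print(L.shape,R.shape)
P=cloud(d,K,T); g=p.astype(int).sum(2)
def reg(n,u0,v0,u1,v1,zl,zh):
    Q=P[v0:v1,u0:u1]; m=(Q[...,2]>zl)&(Q[...,2]<zh); q=Q[m]
    (cx,cy),(w,h),an=cv2.minAreaRect(q[:,:2].astype(np.float32)); 
    print(n,len(q),'mean',q.mean(0).round(4),'rect',round(cx,4),round(cy,4),round(w,4),round(h,4),round(an,1),'z',np.percentile(q[:,2],[5,50,95]).round(4))
reg('table',290,180,340,200,-.1,.5)
reg('blade',160,172,192,250,.003,.02)
reg('holder',255,155,306,210,.004,.06)
reg('ring',255,155,306,210,.03,.06)
reg('cap',400,190,430,225,.006,.08)
reg('capbar',400,190,430,225,.04,.08)
reg('spray',203,160,252,210,.03,.4)
reg('jar',245,243,272,270,.02,.1); reg('glue',335,192,362,216,.02,.2)
reg('mug',335,115,378,160,.02,.2)
E
```

```text
(600, 338, 3) (600, 375, 3)
table 998 mean [ 0.5431 -0.0506  0.0027] rect 0.5438 -0.0507 0.0567 0.1397 1.7 z [-0.0056 -0.0001  0.0346]
blade 605 mean [0.47   0.3378 0.0055] rect 0.4734 0.3381 0.2197 0.0875 3.6 z [0.0032 0.0049 0.0094]
holder 1428 mean [0.5589 0.0477 0.0182] rect 0.5621 0.0479 0.1558 0.1416 1.5 z [0.0047 0.0127 0.0381]
ring 383 mean [0.5533 0.0489 0.0355] rect 0.5578 0.0488 0.0944 0.0982 79.6 z [0.0312 0.0353 0.0405]
cap 402 mean [ 0.4974 -0.3286  0.0272] rect 0.5036 -0.3405 0.0589 0.1021 28.4 z [0.0094 0.0213 0.0497]
capbar 118 mean [ 0.4985 -0.3307  0.0467] rect 0.4989 -0.3313 0.0163 0.0552 66.6 z [0.0421 0.0469 0.0518]
spray 1123 mean [0.5244 0.175  0.1764] rect 0.5415 0.1923 0.1143 0.1016 47.1 z [0.0477 0.188  0.2637]
jar 239 mean [0.3503 0.0982 0.0511] rect 0.3501 0.0981 0.0429 0.0432 0.8 z [0.0463 0.0516 0.0561]
glue 132 mean [ 0.4986 -0.1457  0.0828] rect 0.5017 -0.1464 0.0301 0.0269 0.7 z [0.039  0.0913 0.0964]
mug 545 mean [ 0.6872 -0.1605  0.0582] rect 0.6884 -0.1633 0.1008 0.081 82.3 z [0.0223 0.0608 0.0861]
```

View pics/crop1.png

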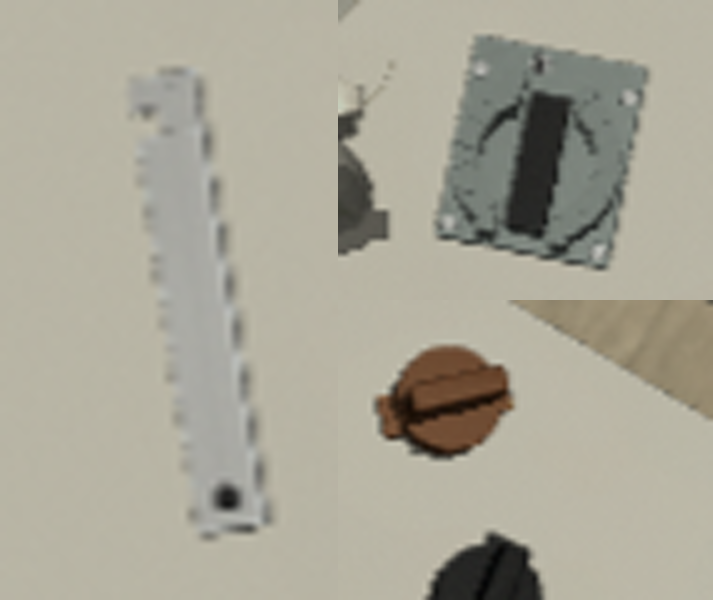

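The crop confirms the layout:
- **Blade:** the dot (tang) is at top-view pixel (180.3,238.3). The notch is at about (169.7,188), on its +y edge at the far end.
- **Holder:** the pin is at about (280,164.4), with the holder's x axis roughly −11° from world x.
- **Cap:** the cap is the black one at (414,208). Brown and yellow are the look-alikes.

Next I'll take close wrist views.

```bash
cat >> h.py <<'E'
from scipy.spatial.transform import Rotation as Ro
def go(x,y,z,yaw=None,s=None):
    """tool deltas (mm,deg) from measured pose to world point, yaw=angle of tool x axis in world, half turns free"""
    s=s or get_state(); R=Ro.from_rotvec(s['tcp_rot']).as_matrix()
    t=R.T@(np.array([x,y,z])-s['eef_pos'])*1000
    a=np.arctan2(R[1,0],R[0,0]); r=0
    if yaw is not None: r=-np.degrees((yaw-a+np.pi/2)%np.pi-np.pi/2)
    print('delta',t.round(1),'roll',round(r,1),'| yaw now',np.degrees(a).round(2),'rows>=',int(np.ceil(max(np.linalg.norm(t)/50,abs(r)/8.59))))
E
python3 - <<'E'
from h import *
p,d,K,T=load('top')
dot=ray(180.3,238.3,K,T,.005); no=ray(169.7,188,K,T,.005); print('dot',dot,'notch',no)
v=(no-dot)[:2]; a=np.arctan2(v[1],v[0])-np.arctan2(10,145); print('len',np.linalg.norm(v),'blade yaw',np.degrees(a))
c=dot[:2]+.088*np.array([np.cos(a),np.sin(a)]);print('blade org',c,'tang',dot[:2]+.016*np.array([np.cos(a),np.sin(a)]))
print('pin',ray(280,164.4,K,T,.032))
s=get_state();R=Ro.from_rotvec(s['tcp_rot']).as_matrix();m=eyes.camera_model('wrist');W=np.array(m['pose'])
print('cam in tool',(R.T@(W[:3,3]-s['eef_pos'])).round(4),(R.T@W[:3,:3]).round(3),m['intrinsics']); print(R.round(3))
go(c[0],c[1],.30,a)
E
```

```text
dot [0.39509892 0.31981916 0.005     ] notch [0.53598462 0.35810354 0.005     ]
len 0.1459947772545823 blade yaw 11.25730840374277
blade org [0.48140583 0.33699811] tang [0.41079109 0.3229426 ]
pin [0.60674047 0.04828316 0.032     ]
cam in tool [ 0.0817 -0.0011 -0.1256] [[-0.001  0.95   0.314]
 [ 1.     0.001  0.001]
 [ 0.     0.314 -0.95 ]] [[289.21579785   0.         314.59858808]
 [  0.         289.21579785 200.05099575]
 [  0.           0.           1.        ]]
[[-0.934  0.357 -0.001]
 [ 0.357  0.934 -0.001]
 [ 0.    -0.002 -1.   ]]
delta [-329.6 -112.9  -52.3] roll -32.2 | yaw now 159.1 rows>= 8
```

>>> {"op": "move_arm", "data": {
  "targets": [-41, -14, 0, 0, -41, -14, 0, 0, -41, -14, 0, 0, -41, -14, 0, 0, -41, -14, 0, 0, -41, -14, 0, 0, -41, -14, 0, 0, -41, -14, 0, 0, 0, 0, 0, -8, 0, 0, 0, -8, 0, 0, 0, -8, 0, 0, 0, -8]
}}

```text
t: 1.3
eef_pos: [0.4804, 0.3384, 0.2478]
tcp_rot: [0.312, -3.125, 0.001]
ft_force: [0.4, -0.1, -0.5]
grip_width: 0.0852
grip_force: 0.0
```

```bash
python3 - <<'E'
from h import *
p,d,K,T=grab('wrist'); cv2.imwrite('pics/w1.png',p[:,:,::-1])
go(.5,.3,.25,np.radians(11.26))
P=cloud(d,K,T)
for dd in [(.395,.320),(.536,.358),(.48,.337)]:
    c=T[:3,:3].T@(np.array([*dd,.005])-T[:3,3]); print(dd,K[0,0]*c[0]/-c[2]+K[0,2],-K[1,1]*c[1]/-c[2]+K[1,2])
E
```

```text
delta [-11.4 -41.7  -2.2] roll 0.5 | yaw now -168.2 rows>= 1
(0.395, 0.32) 313.89974465068167 100.25395189013155
(0.536, 0.358) 321.0099089755466 213.42295388769986
(0.48, 0.337) 313.93370663420086 170.88780707842074
```

View pics/w1.png

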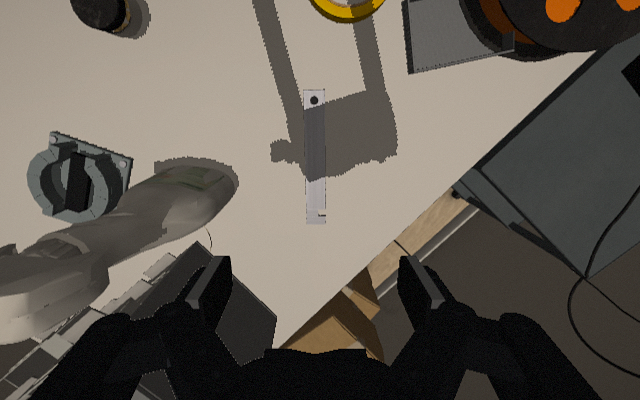

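The blade lies from about (314,90) to (316,224), with the dot at (314,100) and the notch near (321,214). This agrees with the prediction from the top camera to within 1 px. I'll go lower over the tang for the second view.

```bash
python3 - <<'E'
from h import *
p,d,K,T=load('wrist')
g=cv2.cvtColor(p,cv2.COLOR_RGB2GRAY)
for (u,v) in [(314,100)]:
    w=g[v-6:v+7,u-6:u+7].astype(float); m=np.clip(110-w,0,None); yy,xx=np.mgrid[v-6:v+7,u-6:u+7]; du,dv=(m*xx).sum()/m.sum(),(m*yy).sum()/m.sum(); print(du,dv,ray(du,dv,K,T,.005))
E_=1
dot=ray(du,dv,K,T,.005); e=ray(315.5,224,K,T,.004); v=e-dot; print(e,np.linalg.norm(v),'yaw',np.degrees(np.arctan2(v[1],v[0])))
P=cloud(d,K,T); print('blade z',P[110:210:10,314,2].round(4),'table',P[110:210:10,290,2].round(4))
a=np.radians(11.6); t=dot[:2]+.016*np.array([np.cos(a),np.sin(a)]); print('tang',t); go(*t,.11,a)
E
```

```text
314.0450666666667 100.28666666666666 [0.39500216 0.3201789  0.005     ]
[0.55317161 0.35380501 0.004     ] 0.16170741804869462 yaw 12.002133104069491
blade z [0.0031 0.0058 0.0045 0.0039 0.0052 0.0044 0.0057 0.0055 0.003  0.005 ] table [-0.0006  0.0019  0.0003 -0.0008  0.0002 -0.     -0.0017 -0.001   0.0001
  0.0001]
tang [0.41067537 0.32339615]
delta [ 71.1  -0.5 137.8] roll 0.2 | yaw now -168.2 rows>= 4
```

>>> {"op": "move_arm", "data": {
  "targets": [18, 0, 34, 0, 18, 0, 34, 0, 18, 0, 34, 0, 17, 0, 36, 0, 0, 0, 0, 0, 0, 0, 0, 0],
  "gripper": 0.65
}}

```text
t: 1.95
eef_pos: [0.411, 0.3253, 0.1104]
tcp_rot: [0.302, -3.126, 0.001]
ft_force: [0.6, 0.6, 0.6]
grip_width: 0.0555
grip_force: 0.0
```

```bash
python3 - <<'E'
from h import *
p,d,K,T=grab('wrist'); g=cv2.cvtColor(p,cv2.COLOR_RGB2GRAY)
c=T[:3,:3].T@(np.array([.395,.3202,.005])-T[:3,3]); u,v=int(K[0,0]*c[0]/-c[2]+K[0,2]),int(-K[1,1]*c[1]/-c[2]+K[1,2]); print(u,v)
w=g[v-14:v+15,u-14:u+15].astype(float); m=np.clip(w.min()+30-w,0,None); yy,xx=np.mgrid[v-14:v+15,u-14:u+15]; du,dv=(m*xx).sum()/m.sum(),(m*yy).sum()/m.sum()
dot=ray(du,dv,K,T,.005);print(du,dv,dot); print(w[14].astype(int),w[:,14].astype(int))
# edges across blade at rows beyond dot
P=cloud(d,K,T)
for r in (v-10,v+12,v+25,v+40,v+55,v+70):
    print(r,g[r,u-32:u+33:2])
a=np.radians(11.8); go(*(dot[:2]+.016*np.array([np.cos(a),np.sin(a)])),.017,a)
E
```

```text
312 187
312.2330508474576 187.6798493408663 [0.39501402 0.31958479 0.005     ]
[65 66 64 64 64 63 65 65 50 14  8  5  1  5  7  7 13  0 12  4 32 67 66 65
 68 63 67 63 62] [56 59 63 64 65 63 60 65 58 35  0 12  4  8  7  8  1 13  8  3 19 50 65 63
 64 66 64 63 63]
177 [74 77 76 74 75 74 76 75 64 69 62 63 63 64 63 62 65 64 65 67 64 66 65 65
 69 77 76 78 76 76 78 77 76]
199 [74 74 77 76 75 74 76 75 78 68 65 67 63 67 67 63 64 62 65 66 67 66 69 64
 64 78 77 75 78 75 78 79 79]
212 [156 158 121  76  75  76  74  77  76  66  67  65  61  65  66  64  64  62
  64  65  69  66  68  67  59  77  75  75  77  79  75  76  76]
227 [155 156 156 154 157 157 157 162  79  67  67  67  65  67  66  66  65  66
 149 152 158 152 155 117 108 159 156 155 156 156 157 157 154]
242 [155 155 155 156 155 154 156 156 156 159 158 156 144 148 150 149 144 146
 146 149 149 148 148 147 113 158 157 156 156 156 155 157 159]
257 [157 158 157 156 157 156 156 156 156 156 158 156 147 145 146 149 145 145
 144 146 149 147 145 145 107 158 154 155 156 155 156 155 156]
delta [ 2.8 -2.8 94.5] roll -0.8 | yaw now -168.96 rows>= 2
```

>>> {"op": "move_arm", "data": {
  "targets": [3, -3, 30, -0.7, 0, 0, 30, 0, 0, 0, 24, 0, 0, 0, 10, 0, 0, 0, 0, 0]
}}

```text
t: 2.5
eef_pos: [0.4099, 0.3222, 0.0165]
tcp_rot: [-0.322, 3.124, 0.0]
ft_force: [0.1, 0.2, -0.1]
grip_width: 0.0551
grip_force: 0.0
```

>>> {"op": "move_arm", "data": {
  "targets": [0, 0, 0, 0, 0, 0, 0, 0, 0, 0, 0, 0, 0, 0, 0, 0, 0, 0, 0, 0, 0, 0, 0, 0],
  "gripper": 0.1,
  "force": 60
}}

```text
t: 3.1
eef_pos: [0.4098, 0.3224, 0.0181]
tcp_rot: [-0.323, 3.122, 0.002]
ft_force: [-0.8, -0.8, 6.8]
grip_width: 0.0235
grip_force: 58.5
```

>>> {"op": "move_arm", "data": {
  "targets": [0, 0, -15, 0, 0, 0, -30, 0, 0, 0, -40, 0, 0, 0, -40, 0, 0, 0, 0, 0],
  "force": 100
}}

```text
t: 3.6
eef_pos: [0.412, 0.3238, 0.1473]
tcp_rot: [-0.322, 3.115, 0.007]
ft_force: [1.3, 1.3, -1.8]
grip_width: 0.0212
grip_force: 98.3
```

```bash
python3 - <<'E'
from h import *
s=get_state(); print({k:np.round(s[k],4) for k in('eef_pos','tcp_rot','grip_width','grip_force','ft_force')})
p,d,K,T=grab('wrist'); cv2.imwrite('pics/w2.png',p[:,:,::-1])
# fit blade plane by depth, in tool frame
R=Ro.from_rotvec(s['tcp_rot']).as_matrix(); P=(cloud(d,K,T)-s['eef_pos'])@R
m=(d>0)&(abs(P[...,1])<.010)&(abs(P[...,2])<.06)&(P[...,0]<.04)&(P[...,0]>-.16)
q=P[m]
for x in np.arange(-.15,.04,.02):
    k=abs(q[:,0]-x)<.01
    if k.sum()>5: print(round(x,3),k.sum(),np.median(q[k],0).round(4))
E
```

```text
{'eef_pos': array([0.412 , 0.3238, 0.1473]), 'tcp_rot': array([-0.3221,  3.1147,  0.0073]), 'grip_width': np.float64(0.0212), 'grip_force': np.float64(98.3092), 'ft_force': array([ 1.2624,  1.2986, -1.8012])}
-0.07 119 [-0.0617 -0.0004  0.0146]
-0.05 874 [-0.0496  0.0002  0.0143]
-0.03 972 [-0.0297  0.0002  0.014 ]
-0.01 1108 [-0.0096  0.0002  0.0137]
0.01 1878 [0.0111 0.0007 0.0129]
0.03 557 [0.0243 0.0002 0.0133]
```

View pics/w2.png

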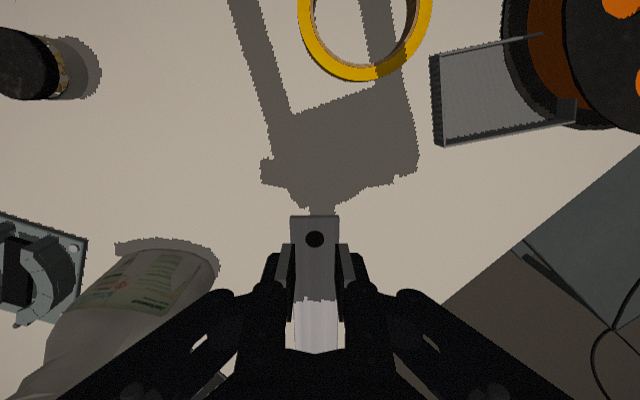

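The blade is held centred, with the dot at (314.5,239) and only a slight droop. I'll check the heights along the carry path.

```bash
python3 - <<'E'
from h import *
s=get_state();p,d,K,T=load('wrist'); R=Ro.from_rotvec(s['tcp_rot']).as_matrix()
g=cv2.cvtColor(p,cv2.COLOR_RGB2GRAY).astype(float); u,v=314,239
w=g[v-12:v+13,u-12:u+13]; m=np.clip(40-w,0,None); yy,xx=np.mgrid[v-12:v+13,u-12:u+13]; du,dv=(m*xx).sum()/m.sum(),(m*yy).sum()/m.sum()
o=R.T@(T[:3,3]-s['eef_pos']); r=R.T@T[:3,:3]@np.array([(du-K[0,2])/K[0,0],-(dv-K[1,2])/K[1,1],-1]); dot=o+r*(.0132-o[2])/r[2]; print('dot px',du,dv,'dot in tool',dot.round(4))
p,d,K,T=load('top');P=cloud(d,K,T)
for n,(x0,x1,y0,y1) in dict(all=(.3,.75,-.15,.3),cab=(.6,.95,.05,.35),spray=(.44,.64,.1,.24)).items():
    k=(d>0)&(P[...,0]>x0)&(P[...,0]<x1)&(P[...,1]>y0)&(P[...,1]<y1)&(P[...,2]>.1)&(P[...,2]<.6); q=P[k]; print(n,q.min(0).round(3),q.max(0).round(3))
go(.48,.165,.33,None,s)
E
```

```text
dot px 314.4067400275103 238.66423658872077 dot in tool [ 0.0122 -0.0001  0.0132]
all [0.504 0.041 0.1  ] [0.75  0.3   0.269]
cab [0.608 0.05  0.1  ] [0.896 0.329 0.213]
spray [0.504 0.121 0.1  ] [0.64  0.234 0.269]
delta [ -36.9 -168.4 -185.3] roll 0 | yaw now -168.2 rows>= 6
```

>>> {"op": "move_arm", "data": {
  "targets": [0, 0, -46, 0, 0, 0, -46, 0, 0, 0, -46, 0, 0, 0, -46, 0, -9, -42, 0, 0, -9, -42, 0, 0, -9, -42, 0, 0, -10, -42, 0, 0, 0, 0, 0, 0, 0, 0, 0, 0]
}}

```text
t: 4.65
eef_pos: [0.4786, 0.1639, 0.3241]
tcp_rot: [0.319, -3.123, -0.0]
ft_force: [0.2, 0.8, -1.2]
grip_width: 0.0216
grip_force: 98.8
```

```bash
cat >> h.py <<'E'
def dotintool(p,K,T,s,zt=.0132):
    R=Ro.from_rotvec(s['tcp_rot']).as_matrix(); o=R.T@(T[:3,3]-s['eef_pos'])
    g=cv2.cvtColor(p,cv2.COLOR_RGB2GRAY).astype(float); u,v=314,239
    w=g[v-12:v+13,u-12:u+13]; m=np.clip(40-w,0,None); yy,xx=np.mgrid[v-12:v+13,u-12:u+13]; du,dv=(m*xx).sum()/m.sum(),(m*yy).sum()/m.sum()
    r=R.T@T[:3,:3]@np.array([(du-K[0,2])/K[0,0],-(dv-K[1,2])/K[1,1],-1]); return (du,dv),(o+r*(zt-o[2])/r[2]).round(4)
def holder(d,K,T,bx=(.55,.049)):
    P=cloud(d,K,T); q=P[(d>0)&(abs(P[...,0]-bx[0])<.075)&(abs(P[...,1]-bx[1])<.075)]
    t=q[(q[:,2]>.0325)&(q[:,2]<.0385)]; pl=q[(q[:,2]>.006)&(q[:,2]<.04)]
    c=t[:,:2].mean(0); 
    for _ in range(30):   # outer radius 48 fit: outermost points per direction
        a=np.arctan2(*(t[:,:2]-c).T[::-1]); r=np.linalg.norm(t[:,:2]-c,axis=1); o=[]
        for b in np.arange(-np.pi,np.pi,.15):
            k=np.where(abs(a-b)<.075)[0]
            if len(k)>3: o.append(k[np.argsort(r[k])[-2]])
        o=np.array(o); A=np.c_[2*t[o,:2],np.ones(len(o))]; f=np.linalg.lstsq(A,(t[o,:2]**2).sum(1),rcond=None)[0]; c=f[:2]
    print('ring n',len(t),'z',np.median(t[:,2]).round(4),'centre',c.round(4),'R',np.sqrt(f[2]+c@c).round(4))
    (x,y),(w,h),an=cv2.minAreaRect(pl[:,:2].astype(np.float32)); print('plate rect',round(x,4),round(y,4),round(w,4),round(h,4),round(an,2))
    return c
E
python3 - <<'E'
from h import *
s=get_state();print(s['eef_pos'].round(4),s['tcp_rot'].round(4))
p,d,K,T=grab('wrist');cv2.imwrite('pics/w3.png',p[:,:,::-1]); print(dotintool(p,K,T,s)); holder(d,K,T)
p,d,K,T=load('top'); holder(d,K,T)
E
```

```text
[0.4786 0.1639 0.3241] [ 3.1850e-01 -3.1229e+00 -3.0000e-04]
((np.float64(314.42388663967614), np.float64(238.68097165991904)), array([ 0.0149, -0.0007,  0.0132]))
ring n 1318 z 0.0356 centre [0.5518 0.0471] R 0.0479
plate rect 0.5608 0.0457 0.0997 0.1178 80.52
ring n 255 z 0.0354 centre [0.5535 0.0493] R 0.0453
plate rect 0.5501 0.0483 0.1487 0.1483 0.83
```

View pics/w3.png

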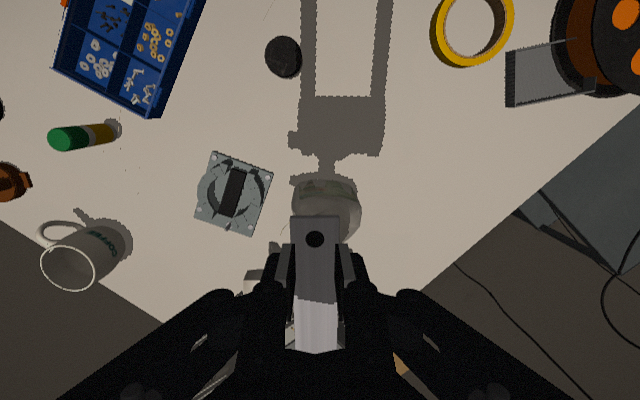

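The holder is seen at (233,190), and the fit gives ring R 47.9 mm and a plate of 99.7 × 117.8 mm, both matching the description. The blade has not slipped. Next I'll pass over to the free side, turn to the holder's yaw and measure closer.

>>> {"op": "move_arm", "data": {
  "targets": [7.6, -36.5, 0, 0, 7.6, -36.5, 0, 0, 7.6, -36.5, 0, 0, 7.6, -36.5, 0, 0, 7.6, -36.5, 0, 0, 7.6, -36.5, 0, 0, 0, 0, 41, 7.1, 0, 0, 41, 7.1, 0, 0, 41, 7.1, 0, 0, 0, 0, 0, 0, 0, 0, 0, 0, 0, 0]
}}

```text
t: 5.9
eef_pos: [0.4808, -0.0586, 0.2043]
tcp_rot: [0.254, 3.128, -0.001]
ft_force: [0.2, -0.4, 0.6]
grip_width: 0.0213
grip_force: 98.9
```

```bash
cat > m.py <<'E'
from h import *
s=get_state();print(s['eef_pos'].round(4),s['tcp_rot'].round(4),'ft',s['ft_force'].round(1))
p,d,K,T=grab('wrist'); print(dotintool(p,K,T,s)); holder(d,K,T)
go(.48,-.06,.2,np.radians(-9.48))
R=Ro.from_rotvec(s['tcp_rot']).as_matrix(); P=(cloud(d,K,T)-s['eef_pos'])@R
m=(d>0)&(abs(P[...,1])<.009)&(abs(P[...,2])<.05)&(P[...,0]<.015)&(P[...,0]>-.065)
q=P[m]; print('blade plane tool: z=a+b x+c y',np.linalg.lstsq(np.c_[np.ones(len(q)),q[:,:2]],q[:,2],rcond=None)[0].round(4))
E
python3 m.py
```

```text
[ 0.4808 -0.0586  0.2043] [ 2.542e-01  3.128e+00 -9.000e-04] ft [ 0.2 -0.4  0.6]
((np.float64(314.47223417993973), np.float64(238.74113933132443)), array([ 0.0146, -0.0011,  0.0132]))
ring n 2380 z 0.0356 centre [0.5524 0.0465] R 0.0483
plate rect 0.5612 0.0447 0.0999 0.1185 79.96
delta [ 0.8 -1.3  4.5] roll 0.1 | yaw now 170.66 rows>= 1
blade plane tool: z=a+b x+c y [ 0.0135 -0.0174  0.004 ]
```

```bash
python3 - <<'E'
from h import *
p,d,K,T=load('wrist'); P=cloud(d,K,T)
for n in('wrist','top','side'):
    p,d,K,T=load(n);P=cloud(d,K,T)
    for z in (.05,.1,.15,.2,.24):
        k=(d>0)&(abs(P[...,2]-z)<.025)&(P[...,0]>.43)&(P[...,0]<.62)&(P[...,1]>.105)&(P[...,1]<.24); q=P[k]
        if len(q)>10: print(n,z,len(q),np.percentile(q,[2,98],axis=0)[:,:2].round(3).tolist())
go(.4801,.0601,.11,np.radians(-9.8)); go(.4801,.0601,.075,np.radians(-9.8))
E
```

```text
wrist 0.05 3470 [[0.502, 0.14], [0.619, 0.218]]
wrist 0.1 6015 [[0.503, 0.144], [0.619, 0.207]]
wrist 0.15 1722 [[0.513, 0.163], [0.619, 0.193]]
top 0.05 156 [[0.502, 0.143], [0.619, 0.224]]
top 0.1 311 [[0.504, 0.147], [0.618, 0.233]]
top 0.15 183 [[0.509, 0.168], [0.618, 0.222]]
top 0.2 134 [[0.513, 0.132], [0.62, 0.206]]
top 0.24 472 [[0.515, 0.124], [0.548, 0.207]]
side 0.05 220 [[0.502, 0.134], [0.618, 0.198]]
side 0.1 236 [[0.503, 0.142], [0.618, 0.201]]
side 0.15 175 [[0.51, 0.155], [0.618, 0.194]]
side 0.2 153 [[0.512, 0.125], [0.617, 0.196]]
side 0.24 158 [[0.513, 0.117], [0.545, 0.191]]
delta [ 20.6 117.2  94.4] roll 0.5 | yaw now 170.66 rows>= 4
delta [ 20.7 117.2 129.4] roll 0.5 | yaw now 170.66 rows>= 4
```

>>> {"op": "move_arm", "data": {
  "targets": [5.2, 29.3, 23.6, 0, 5.2, 29.3, 23.6, 0, 5.1, 29.3, 23.6, 0, 5.1, 29.3, 23.6, 0.5, 0, 0, 17, 0, 0, 0, 17, 0, 0, 0, 0, 0, 0, 0, 0, 0]
}}

```text
t: 6.75
eef_pos: [0.4795, 0.0601, 0.0751]
tcp_rot: [0.272, 3.128, 0.0]
ft_force: [-0.1, 0.1, -1.1]
grip_width: 0.0211
grip_force: 98.9
```

```bash
python3 m.py; python3 - <<'E'
from h import *
go(.4801,.0601,.075,np.radians(-9.8))
p,d,K,T=grab('top'); q,_,Ks,Ts=grab('side')
c=lambda im,u,v,w,h: cv2.resize(im[v-h:v+h,u-w:u+w,::-1],(400,480),interpolation=cv2.INTER_CUBIC)
cv2.imwrite('pics/c2.png',np.hstack([c(p,280,185,40,48),c(q,328,200,40,48)]))
E
```

```text
[0.4795 0.0601 0.0751] [2.7240e-01 3.1277e+00 1.0000e-04] ft [-0.1  0.1 -1.1]
((np.float64(314.36186440677966), np.float64(238.67090395480227)), array([ 0.0146, -0.0012,  0.0132]))
delta [-0.4  0.2  0.4] roll -0.2 | yaw now 170.02 rows>= 1h.py:31: RuntimeWarning: Mean of empty slice.
  c=t[:,:2].mean(0);
  ret = um.true_divide(
Traceback (most recent call last):
  File "m.py", line 3, in <module>
    p,d,K,T=grab('wrist'); print(dotintool(p,K,T,s)); holder(d,K,T)
                                                      ~~~~~~^^^^^^^
  File "h.py", line 37, in holder
    o=np.array(o); A=np.c_[2*t[o,:2],np.ones(len(o))]; f=np.linalg.lstsq(A,(t[o,:2]**2).sum(1),rcond=None)[0]; c=f[:2]
                             ~^^^^^^
IndexError: arrays used as indices must be of integer (or boolean) type
```

View pics/c2.png

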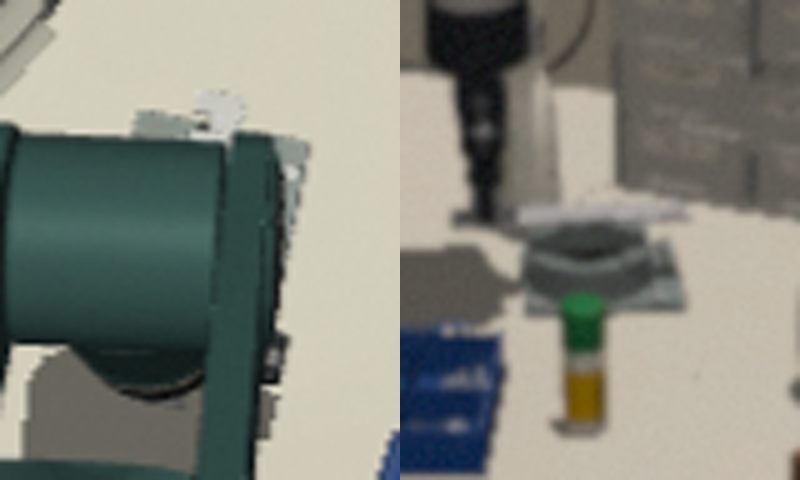

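The blade sits over the channel (top crop: its tip at (220,92), just beyond the holder plate; side crop: level above the ring). Now I'll lower it gently.

>>> {"op": "move_arm", "data": {
  "targets": [-0.4, 0.2, 10, 0, 0, 0, 8, 0, 0, 0, 4, 0, 0, 0, 3, 0, 0, 0, 3, 0, 0, 0, 0, 0, 0, 0, 0, 0]
}}

```text
t: 7.6
eef_pos: [0.4786, 0.0602, 0.0458]
tcp_rot: [-0.274, -3.129, 0.0]
ft_force: [-0.1, -0.2, 0.3]
grip_width: 0.0214
grip_force: 98.9
```

>>> {"op": "move_arm", "data": {
  "targets": [-1, 0, 1, 0, 0, 0, 1, 0, 0, 0, 1, 0, 0, 0, 1, 0, 0, 0, 0, 0, 0, 0, 0, 0]
}}

```text
t: 8.2
eef_pos: [0.4796, 0.06, 0.0419]
tcp_rot: [-0.274, -3.13, 0.0]
ft_force: [-0.4, -0.4, -0.7]
grip_width: 0.0214
grip_force: 99.0
```

Still no contact, so I'll go a little further.

>>> {"op": "move_arm", "data": {
  "targets": [0, 0, 1, 0, 0, 0, 1, 0, 0, 0, 0, 0, 0, 0, 0, 0]
}}

```text
t: 8.6
eef_pos: [0.4796, 0.06, 0.04]
tcp_rot: [0.274, 3.13, -0.0]
ft_force: [-0.1, 0.3, 2.6]
grip_width: 0.0213
grip_force: 99.5
```

>>> {"op": "move_arm", "data": {
  "targets": [0, 0, 0, 0, 0, 0, 0, 0, 0, 0, 0, 0, 0, 0, 0, 0, 0, 0, 0, 0, 0, 0, 0, 0],
  "gripper": 0.6
}}

```text
t: 9.2
eef_pos: [0.4796, 0.06, 0.0399]
tcp_rot: [-0.274, -3.13, 0.0]
ft_force: [-0.7, 0.6, 0.3]
grip_width: 0.0513
grip_force: 0.0
```

>>> {"op": "move_arm", "data": {
  "targets": [0, 0, -20, 0, 0, 0, -40, 0, 0, 0, -45, 0, 0, -42, -20, 0, 0, -45, 0, 0, 0, -45, 0, 0, 0, 0, 0, 0, 0, 0, 0, 0]
}}

```text
t: 10.0
eef_pos: [0.4564, -0.0707, 0.1649]
tcp_rot: [-0.279, -3.129, -0.0]
ft_force: [-0.4, 1.3, -0.0]
grip_width: 0.0515
grip_force: 0.0
```

```bash
python3 - <<'E'
from h import *
s=get_state(); print(s['eef_pos'],s['tcp_rot'])
p,d,K,T=grab('wrist'); c=holder(d,K,T); P=cloud(d,K,T)
cv2.imwrite('pics/w4.png',p[:,:,::-1])
c=np.array([.5522,.0467]); a=np.radians(-9.8); A=np.array([[np.cos(a),-np.sin(a)],[np.sin(a),np.cos(a)]])
H=(P[...,:2]-c)@A
k=(d>0)&(abs(H[...,1])<.010)
for x in range(-95,80,15):
    q=k&(abs(H[...,0]-x/1000)<.006); 
    if q.sum()>5: print(x,q.sum(),np.median(P[q][:,2]).round(4))
w=np.array([*(c+A@np.array([.057,.010])),.03]); v=T[:3,:3].T@(w-T[:3,3]); u,vv=int(K[0,0]*v[0]/-v[2]+K[0,2]),int(-K[1,1]*v[1]/-v[2]+K[1,2]); print('pin px',u,vv)
o=np.array([*c,.03]); v=T[:3,:3].T@(o-T[:3,3]); uc,vc=int(K[0,0]*v[0]/-v[2]+K[0,2]),int(-K[1,1]*v[1]/-v[2]+K[1,2]); print('holder px',uc,vc)
x0,y0=max(uc-80,0),max(vc-75,0); im=p[y0:y0+150,x0:x0+160,::-1]; print(x0,y0); cv2.imwrite('pics/c3.png',cv2.resize(im,None,fx=4,fy=4,interpolation=cv2.INTER_CUBIC))
E
```

```text
[ 0.45640537 -0.07074573  0.1649407 ] [-2.78681638e-01 -3.12910183e+00 -3.76114144e-04]
ring n 2564 z 0.0356 centre [0.5494 0.0477] R 0.0469
plate rect 0.5445 0.0477 0.1002 0.1446 80.02
-95 419 0.0264
-80 327 0.0267
-65 313 0.0268
-50 300 0.0266
-35 233 0.0268
-20 208 0.0269
-5 210 0.0267
10 198 0.0268
25 198 0.0268
40 138 0.0267
pin px 447 310
holder px 445 264
365 189
```

View pics/c3.png

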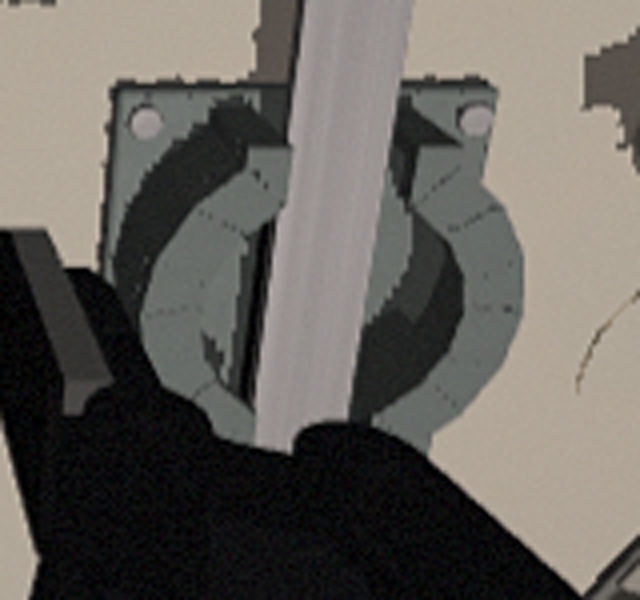

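The blade's top is level at 26.4–26.9 mm over its whole visible length (27 expected), so it lies on the bed with its notch over the pin. Now for the cap.

>>> {"op": "move_arm", "data": {
  "targets": [-23, -40, -6, 0, -23, -40, -6, 0, -23, -40, -6, 0, -23, -40, -6, 0, -23, -40, -6, 0, -23, -40, -6, 0, 0, 0, 0, 0, 0, 0, 0, 0]
}}

```text
t: 10.85
eef_pos: [0.5517, -0.3293, 0.2002]
tcp_rot: [-0.273, -3.129, -0.002]
ft_force: [0.0, 0.0, 0.7]
grip_width: 0.0514
grip_force: 0.0
```

```bash
cat > cap.py <<'E'
from h import *
def cap(d,K,T,c0,z0=0,s=None):
    P=cloud(d,K,T); q=P[(d>0)&(np.linalg.norm(P[...,:2]-c0,axis=-1)<.06)]
    b=q[(q[:,2]>z0+.041)&(q[:,2]<z0+.054)]; t=b[abs(b[:,2]-np.median(b[:,2]))<.004]
    (x,y),(w,h),an=cv2.minAreaRect(t[:,:2].astype(np.float32)); yaw=an if w>h else an+90; yaw=(yaw+90)%180-90
    print('bar n',len(t),'c',round(x,4),round(y,4),'size',round(w,4),round(h,4),'yaw',round(yaw,2),'top z',np.median(t[:,2]).round(4))
    pl=q[(abs(q[:,2]-z0-.02)<.004)]; (x2,y2),r=cv2.minEnclosingCircle(pl[:,:2].astype(np.float32)); print('plug',len(pl),round(x2,4),round(y2,4),round(r,4))
    return x,y,np.radians(yaw)
E
python3 - <<'E'
from cap import *
s=get_state();print(s['eef_pos'].round(4),s['joints'].round(3))
p,d,K,T=grab('wrist'); cv2.imwrite('pics/w5.png',p[:,:,::-1])
x,y,a=cap(d,K,T,[.4985,-.331]); go(x,y,.10,a)
v=T[:3,:3].T@(np.array([x,y,.048])-T[:3,3]); print('px',K[0,0]*v[0]/-v[2]+K[0,2],-K[1,1]*v[1]/-v[2]+K[1,2])
E
```

```text
[ 0.5517 -0.3293  0.2002] [-0.646  0.463  1.467  0.     1.213 -2.043]
bar n 988 c 0.4973 -0.3341 size 0.016 0.0559 yaw -23.59 top z 0.0478
plug 1775 0.4975 -0.3342 0.0306
delta [ 51.7 -15.2 100.1] roll 13.7 | yaw now 170.07 rows>= 3
px 300.5657326253905 137.30548522875944
```

View pics/w5.png

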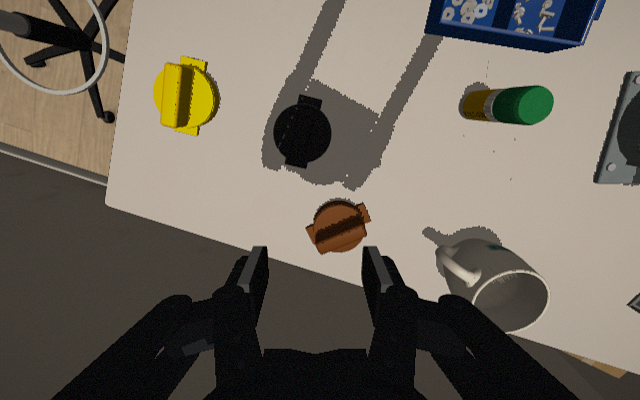

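The black cap is at (301,131), with brown at (340,225) and yellow at (186,95) nearby. Its bar measures 16 × 56 mm and its top stands at 47.8 mm, which matches the description.

>>> {"op": "move_arm", "data": {
  "targets": [17, -5, 20, 0, 17, -5, 20, 0, 17.7, -5.2, 20, 0, 0, 0, 25, 7, 0, 0, 15, 6.7, 0, 0, 0, 0, 0, 0, 30, 0, 0, 0, 19, 0, 0, 0, 10, 0, 0, 0, 0, 0]
}}

```text
t: 11.9
eef_pos: [0.497, -0.3348, 0.0413]
tcp_rot: [-0.64, -3.074, -0.002]
ft_force: [-0.5, 0.1, 0.2]
grip_width: 0.0513
grip_force: 0.0
```

```bash
python3 - <<'E'
from h import *
s=get_state();print(s['ft_force'].round(1)); go(.4973,-.3341,.041,np.radians(-23.6),s)
E
```

```text
[-0.5  0.1  0.2]
delta [-0.   0.8  0.3] roll 0.1 | yaw now 156.47 rows>= 1
```

>>> {"op": "move_arm", "data": {
  "targets": [0, 0, 0, 0, 0, 0, 0, 0, 0, 0, 0, 0, 0, 0, 0, 0, 0, 0, 0, 0, 0, 0, 0, 0],
  "gripper": 0,
  "force": 90
}}

```text
t: 12.5
eef_pos: [0.4981, -0.3367, 0.0435]
tcp_rot: [0.644, 3.073, -0.001]
ft_force: [-0.5, 1.8, 5.7]
grip_width: 0.0142
grip_force: 88.8
```

>>> {"op": "move_arm", "data": {
  "targets": [0, 0, -20, 0, 0, 0, -40, 0, 0, 0, -45, 0, 0, 0, -45, 0, 0, 0, 0, -7, 0, 0, 0, -6.8, 0, 0, 0, 0, 0, 0, 0, 0]
}}

```text
t: 13.3
eef_pos: [0.4972, -0.3362, 0.1921]
tcp_rot: [-0.276, -3.129, 0.0]
ft_force: [-0.1, -0.0, -0.7]
grip_width: 0.014
grip_force: 87.9
```

```bash
python3 - <<'E'
from cap import *
s=get_state();print(s['eef_pos'].round(4),s['grip_width'],s['grip_force'],s['ft_force'].round(1))
p,d,K,T=grab('wrist'); R=Ro.from_rotvec(s['tcp_rot']).as_matrix(); P=(cloud(d,K,T)-s['eef_pos'])@R
m=(d>0)&(np.hypot(P[...,0],P[...,1])<.05)&(P[...,2]>-.02)&(P[...,2]<.05)
for z in np.arange(-.02,.05,.004):
    q=P[m&(abs(P[...,2]-z)<.002)]
    if len(q)>10: print(z.round(3),len(q),np.percentile(q[:,0],[1,99]).round(4),np.percentile(q[:,1],[1,99]).round(4))
h=np.array([.5522,.0467]); go(*h,.2,np.radians(-9.8))
E
```

```text
[ 0.4972 -0.3362  0.1921] 0.014045046259996552 87.85803437232971 [-0.1 -0.  -0.7]
-0.02 261 [-0.0097  0.0123] [-0.0143  0.0119]
-0.016 237 [-0.0096  0.0125] [-0.0209  0.0192]
-0.012 316 [-0.0001  0.0123] [-0.0215  0.0192]
-0.008 291 [-0.0094  0.0148] [-0.0215  0.0192]
-0.004 3225 [-0.0238  0.0293] [-0.0185  0.0163]
0.0 366 [-0.0166  0.0302] [-0.0213  0.0191]
0.004 277 [0.0072 0.0302] [-0.0213  0.0188]
0.008 241 [0.0072 0.0302] [-0.0204  0.0184]
0.012 139 [0.0075 0.0303] [-0.017   0.0152]
0.016 77 [0.0277 0.0303] [-0.0086  0.0065]
0.02 57 [0.0036 0.0301] [-0.0194  0.0241]
0.024 3069 [-0.0078  0.0317] [-0.03    0.0279]
0.028 153 [-0.005   0.0325] [-0.0311  0.0289]
0.032 116 [0.0202 0.0321] [-0.0235  0.0221]
0.036 656 [0.0204 0.0398] [-0.0232  0.0207]
0.04 258 [0.02   0.0402] [-0.0242  0.0214]
0.044 23 [0.02   0.0397] [-0.0247  0.0226]
delta [ 12.7 386.6  -8.1] roll -0.3 | yaw now 169.94 rows>= 8
```

The cap is held, with its centre at tool x +2.0 mm. Now I'll carry it to above the holder.

>>> {"op": "move_arm", "data": {
  "targets": [1, 46, 0, 0, 1, 46, 0, 0, 1, 46, 0, 0, 1, 46, 0, 0, 1, 46, 0, 0, 1, 46, 0, 0, 1, 37.3, 32, -0.3, 1, 37.3, 32, 0, 1, 37.3, 32, 0, 0, 0, 0, 0, 0, 0, 0, 0]
}}

```text
t: 14.45
eef_pos: [0.554, 0.0481, 0.0949]
tcp_rot: [-0.261, -3.128, 0.001]
ft_force: [0.6, -0.8, 0.5]
grip_width: 0.0143
grip_force: 88.2
```

```bash
python3 - <<'E'
from h import *
s=get_state();print(s['eef_pos'].round(4),s['ft_force'].round(1)); go(.5544,.0474,.095,np.radians(-9.8),s)
p,d,K,T=grab('wrist'); P=cloud(d,K,T); R=Ro.from_rotvec(s['tcp_rot']).as_matrix()
a=np.radians(-9.8);A=np.array([[np.cos(a),-np.sin(a)],[np.sin(a),np.cos(a)]]);H=(P[...,:2]-[.5522,.0467])@A
k=(d>0)&(abs(P[...,2]-.0268)<.003)&(H[...,0]<-.045)&(H[...,0]>-.11)&(abs(H[...,1])<.025); q=H[k]
for x in(-.095,-.08,-.065,-.055):
    r=q[abs(q[:,0]-x)<.004]; print(x,len(r),np.percentile(r[:,1],[2,98]).round(4) if len(r) else '')
print('blade end',np.percentile(q[:,0],[.5]).round(4))
Q=(P-s['eef_pos'])@R; m=(d>0)&(abs(Q[...,2]-.038)<.005)&(Q[...,0]>.015)&(Q[...,0]<.045)&(abs(Q[...,1])<.016); print('lug tip',np.percentile(Q[m][:,0],99),'y',np.percentile(Q[m][:,1],[1,99]))
m=(d>0)&(abs(P[...,2]-.0355)<.003)&(abs(np.linalg.norm(H,axis=-1)-.04)<.012); print('ring',m.sum(),np.linalg.norm(H[m],axis=-1).max(), H[m][:,1].min(),H[m][:,1].max())
cv2.imwrite('pics/w6.png',p[:,:,::-1])
E
```

```text
[0.554  0.0481 0.0949] [ 0.6 -0.8  0.5]
delta [-0.5 -0.6 -0.2] roll 0.3 | yaw now 170.45 rows>= 1
-0.095 572 [-0.0131  0.0122]
-0.08 562 [-0.0127  0.0121]
-0.065 480 [-0.0125  0.0123]
-0.055 478 [-0.0125  0.0126]
blade end [-0.0996]
lug tip 0.04024975834684038 y [-0.01484145  0.01481558]
ring 4173 0.051810399289246266 -0.04800106970288815 0.048125547880632405
```

View pics/w6.png

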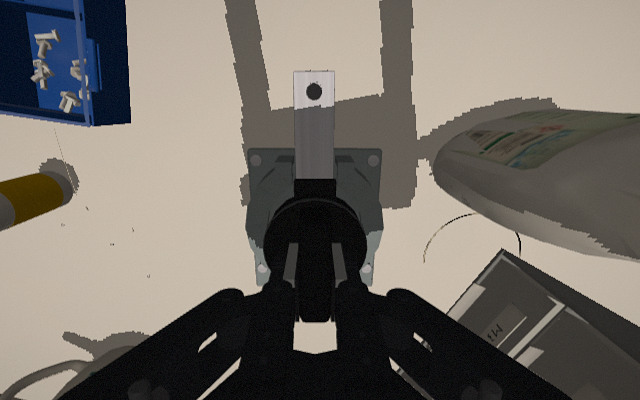

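The cap is aligned over the ring with its lug in line with the blade, whose end measures −99.6 mm (−100 expected). Lowering.

>>> {"op": "move_arm", "data": {
  "targets": [-0.5, -0.6, 8, 0.3, 0, 0, 8, 0, 0, 0, 5, 0, 0, 0, 3, 0, 0, 0, 2, 0, 0, 0, 0, 0, 0, 0, 0, 0]
}}

```text
t: 15.2
eef_pos: [0.555, 0.0464, 0.0702]
tcp_rot: [-0.271, -3.13, 0.001]
ft_force: [-2.2, -3.0, 4.1]
grip_width: 0.0142
grip_force: 88.8
```

>>> {"op": "move_arm", "data": {
  "targets": [0.5, -0.5, 1, 0, 0, 0, 1, 0, 0, 0, 1, 0, 0, 0, 1, 0, 0, 0, 0, 0, 0, 0, 0, 0]
}}

```text
t: 15.8
eef_pos: [0.5551, 0.0464, 0.0664]
tcp_rot: [0.271, 3.129, 0.0]
ft_force: [-1.7, -1.1, 6.7]
grip_width: 0.014
grip_force: 89.3
```

>>> {"op": "move_arm", "data": {
  "targets": [0, 0, 0.7, 0, 0, 0, 0, 0, 0, -0.2, 0, 5, 0, -0.2, 0, 5, 0, 0, 0, 0]
}}

```text
t: 16.3
eef_pos: [0.5557, 0.0462, 0.0659]
tcp_rot: [0.546, 3.091, 0.001]
ft_force: [-1.2, 0.0, 7.1]
grip_width: 0.0139
grip_force: 89.4
```

```bash
python3 - <<'E'
from h import *
s=get_state();print(s['eef_pos'].round(4),s['ft_force'].round(1),s['torque'].round(2),s['joints'].round(3)); go(.5544,.0474,.066,np.radians(-19.8),s)
E
```

```text
[0.5557 0.0462 0.0659] [-1.2  0.   7.1] [-0.09  0.18 -0.1 ] [-0.041  0.524  1.781  0.     0.834 -1.262]
delta [ 1.6  0.7 -0.1] roll -0.2 | yaw now 159.95 rows>= 1
```

>>> {"op": "move_arm", "data": {
  "targets": [0, -0.28, 0, 8, 0, -0.28, 0, 8, 0, -0.28, 0, 8, 0, -0.28, 0, 8, 0, -0.28, 0, 8, 0, 0, 0, 0]
}}

```text
t: 16.9
eef_pos: [0.5553, 0.045, 0.066]
tcp_rot: [1.573, 2.717, 0.003]
ft_force: [-0.4, -0.7, 7.9]
grip_width: 0.0135
grip_force: 89.4
```

```bash
python3 - <<'E'
from h import *
s=get_state();print(s['eef_pos'].round(4),s['ft_force'].round(1),s['torque'].round(2),s['joints'].round(3)); go(.5544,.0474,.066,np.radians(-59.8),s)
E
```

```text
[0.5553 0.045  0.066 ] [-0.4 -0.7  7.9] [ 0.01  0.05 -0.1 ] [-0.043  0.523  1.783  0.     0.832 -0.565]
delta [2.5 0.4 0. ] roll -0.3 | yaw now 119.87 rows>= 1
```

Turning freely under the rims at 50°. I'll continue to about 93°.

>>> {"op": "move_arm", "data": {
  "targets": [0, -0.28, 0, 8, 0, -0.28, 0, 8, 0, -0.28, 0, 8, 0, -0.28, 0, 8, 0, -0.28, 0, 8, 0, -0.1, 0, 3, 0, 0, 0, 0, 0, 0, 0, 0]
}}

```text
t: 17.7
eef_pos: [0.5537, 0.0447, 0.066]
tcp_rot: [2.456, 1.957, 0.003]
ft_force: [-0.5, -0.3, 6.8]
grip_width: 0.0144
grip_force: 89.4
```

```bash
python3 - <<'E'
from h import *
s=get_state();print(s['eef_pos'].round(4),s['ft_force'].round(1),s['torque'].round(2),s['joints'].round(3)); go(.5544,.0474,.066,np.radians(77.2),s)
E
```

```text
[0.5537 0.0447 0.066 ] [-0.5 -0.3  6.8] [-0.08  0.15  0.05] [-0.044  0.522  1.786  0.     0.831  0.181]
delta [ 2.7  0.1 -0. ] roll -0.1 | yaw now 77.1 rows>= 1
```

>>> {"op": "move_arm", "data": {
  "targets": [0, 0, -1, 0, 0, 0, -0.5, 0, 0, 0, 0, 0]
}}

```text
t: 18.0
eef_pos: [0.5537, 0.0447, 0.0674]
tcp_rot: [2.456, 1.957, 0.004]
ft_force: [0.0, 0.5, 6.4]
grip_width: 0.0143
grip_force: 89.2
```

>>> {"op": "move_arm", "data": {
  "targets": [0, 0, 0, 0, 0, 0, 0, 0, 0, 0, 0, 0, 0, 0, 0, 0, 0, 0, 0, 0],
  "gripper": 0.5
}}

```text
t: 18.5
eef_pos: [0.5522, 0.0446, 0.0665]
tcp_rot: [-2.457, -1.958, 0.0]
ft_force: [0.4, -0.0, -0.6]
grip_width: 0.0427
grip_force: 0.0
```

>>> {"op": "move_arm", "data": {
  "targets": [0, 0, -10, 0, 0, 0, -35, 0, 0, 0, -45, 0, 0, 0, -45, 0, 0, 0, 0, 0, 0, 0, 0, 0]
}}

```text
t: 19.1
eef_pos: [0.5532, 0.0445, 0.2036]
tcp_rot: [2.455, 1.956, 0.004]
ft_force: [-0.4, -0.8, -0.8]
grip_width: 0.0428
grip_force: 0.0
```

```bash
python3 - <<'E'
from cap import *
s=get_state();print(s['eef_pos'].round(4),s['ft_force'].round(1))
go(.51,-.13,.25,np.radians(77.2),s)
p,d,K,T=grab('wrist'); cap(d,K,T,[.5522,.0467],.024)
E
```

```text
[0.5532 0.0445 0.2036] [-0.4 -0.8 -0.8]
delta [-179.7   -3.   -46.5] roll -0.1 | yaw now 77.1 rows>= 4
bar n 956 c 0.5523 0.0452 size 0.0555 0.0158 yaw 76.51 top z 0.0719
plug 1757 0.5521 0.0447 0.0307
```

```bash
python3 - <<'E'
from h import *
p,d,K,T=grab('top'); P=cloud(d,K,T); p2,d2,K2,T2=load('wrist'); P2=cloud(d2,K2,T2)
a=np.radians(-9.8);A=np.array([[np.cos(a),-np.sin(a)],[np.sin(a),np.cos(a)]])
for n,dd,Q in(('top',d,P),('wrist',d2,P2)):
    H=(Q[...,:2]-[.5522,.0467])@A
    for x in(-90,-75,-60,55,65):
        k=(dd>0)&(abs(H[...,0]-x/1000)<.007)&(abs(H[...,1])<.009)
        if x>50: k&=(H[...,1]<.002)
        if k.sum()>5: print(n,x,k.sum(),np.median(Q[k][:,2]).round(4))
E
```

```text
top -75 28 0.023
top -60 80 0.284
wrist -90 213 0.0243
wrist -75 215 0.0242
wrist -60 303 0.0247
wrist 55 947 0.2655
wrist 65 124 0.0238
```

The blade's top is at about 24 mm at both ends, so it is level and the bed is pressed down 3 mm. The cap's underside is at 23.9 mm, turned about 93°. Handing in.

```bash
python3 -c "
from bench import arm
print(arm.close_job())"
```

```text
the job is handed in; nothing more can be done
None
```

The job is handed in at about 19 s of the 72 s allowed: the blade lies level in the holder with its notch over the pin, and the cap is locked about 93° clockwise, released and clamping it. No verdict was returned, and nothing bumped the bystanders along the way, though I did not re-measure them at the end.

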